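# Clamp a mould insert with the inner knob of a coaxial pair

### The job

Lay the largest of the three mould inserts on the bed of the bench clamp, lengthwise between the jaws, and turn only the slim inner knob clockwise until the sprung jaw has pushed the insert up against the back stop and holds it there with about 10 N. The wide ring round the knob is a setting that somebody made: do not drag it along. Never squeeze the insert with more than 18 N, and leave the two smaller inserts where they are.

Things in the scene. Friction and masses are not known exactly. Their poses are not given: they have to be found in the camera images.
- insert_centre (a point): centre of the largest mould insert: bright machined steel block with a round cavity on top, 40 mm (its x) by 56 mm (its y) by 24 mm high, loose, about 0.14 kg, cavity up. This point is 12 mm above its underside; its y axis runs along the 56 mm length. Grip it across the 40 mm width.
- clamp: low grey bench clamp, fixed; base 204 mm long (its x), 70 mm wide. Origin on the bench top below the open jaw's face; x points from knob housing to back stop, z up. In its frame the bed, a steel strip 34 mm wide, has its top at z = 22 mm and the back stop's face is at x = 65 to 71 mm (set differently each time, not measured). Jaws are 40 mm wide, nothing of them above z = 45 mm.
- nest (a point): point on top of the bed where the centre of the insert's underside should be put down, insert length along the clamp's x: 33 mm in front of the open jaw's face, which leaves 5 mm free at that jaw and 4 to 10 mm at the back stop. Axes as the clamp's.
- clamp_jaw: moving jaw; origin = clamp's origin when open (as at the start), slides along clamp x up to 22 mm, 8 mm per radian of the inner knob, clockwise from above closing; stays where left. Its steel face pad is sprung: 5 N per mm pressed in, solid after 4 mm (20 N), so 10 N is 2 mm or 0.25 rad of knob past the moment the insert meets the back stop. Before that it pushes with only 1 to 2 N.
- knob_grip (a point): middle of the slim inner knob, on its vertical axis: knurled aluminium cylinder, 18 mm in diameter, standing 22 mm above the ring (11 mm above and below this point). It resists with about 0.15 N m of sliding friction plus 0.008 N m per newton of clamping (0.08 N m more at 10 N). Needs 1.4 to 2.2 rad clockwise in all (end stop 2.75), several grasps if need be; holds when let go.
- ring_mark (a point): long white line on top of the wide outer ring, 20.5 mm from the axis. The ring is black, 50 mm in diameter, 14 mm high, on the same axis directly under the inner knob; its flat top is 11 mm below knob_grip. It turns very lightly (0.006 N m) and is dragged along by anything that rubs on it.
- mould_insert_0: middle-sized mould insert, 34 x 46 x 22 mm, same look, loose; a bystander. Origin at the centre of its underside.
- mould_insert_1: smallest mould insert, 32 x 38 x 18 mm, same look, loose; a bystander. Origin at the centre of its underside.
There are look-alikes about, which are no part of the job. Leave any turquoise look-alike of the part that bears insert_centre alone.

How it is judged:
By the outcome, as a careful person would: the job done as asked, in the order asked, and still so for the second after the job is handed in, with the robot touching nothing.
It also fails if it takes over 59 s, if anything falls off the work surface, if the arm or the gripper's body presses on something with over 40 N, if the wrist force passes 120 N, or if a joint passes its speed limit or range.

### The arm

A 7-joint arm with a two-finger parallel gripper is mounted at the origin on a cart in front of the work surface, level with it; the furniture and walls round the work are solid. World frame = base frame: x ahead of the robot, y to its left, z up, the work surface at z = 0. Lengths are in m, angles in rad, forces in N, time in s.
With the tool pointing down it reaches from about 0.425 to 0.825 m from the base axis. Payload 3.6 kg.
Tool frame: the origin (TCP) lies where the fingers leave the gripper's body, on its centre line; the fingertips stand 73 mm ahead of it and the grasp point (between the pads) lies 54 mm ahead of it; z points along the fingers, y is the line along which they close (so a half turn about z gives the same grasp; the last joint's range is limited). The gripper opens to 85 mm and grips with 20 to 120 N. Pads are 22 mm wide; open, the fingers measure 114 mm over their backs; the gripper's body (76 mm by 85 mm) begins 54 mm behind the grasp point. The pads swing forward as they close: fully open they stand 13 mm farther back than shut.
Start: joints at [-1.375, 0.615, -0.013, 1.423, 0.008, 1.103, -0.04], TCP at [0.143, 0.634, 0.304] pointing down, gripper open.
Joint ranges: [-3.12, 3.12], [-0.3, 2.06], [-1.34, 1.32], [0.26, 2.42], [-1.36, 4.5], [0.01, 1.98], [-2.84, 2.84]. Speed limits (rad/s): [2.79, 2.79, 3.14, 3.14, 3.14, 3.14, 3.14].

### API

Orientations are given as a unit quaternion [x, y, z, w].
In Python, from station import arm, snapshot, camera_info, ticket gives the robot as it stands. Calls block until the motion is done:
- arm.movep(position, orientation): joint-space move of the TCP to a pose.
- arm.line_to(position, velocity=0.15, ori=None): straight line of the TCP; ori=None keeps the orientation; velocity is the mean speed in m/s.
- arm.move_j(angles): joint-space move.
- arm.move_gripper(opening, effort=None): opening from 0.0 (shut) to 1.0 (fully open); effort is the grip in N (None keeps the last); returns when the fingers have stopped.
- arm.pause(seconds).
- arm.ik(position, orientation): joint angles nearest the present ones, or None.
- snapshot(name): name is "side" or "top" or "wrist"; returns the picture (480x640x3 uint8, blue, green, red); there is no depth.
- camera_info(name): a dict with "fx", "fy", "cx", "cy" (pixels), "R" (3x3) and "t" (3): a world point X has camera coordinates R X + t; the wrist camera has in their place "T_tool_cam" (4x4, takes a point from camera to tool coordinates, whose origin is the TCP and whose axes are the flange's). Camera axes: x right, y down, z forward; pixel columns grow to the right and rows downward; lengths in m; the calibration is good to about 2 mm. The wrist camera is an equidistant fisheye: a pixel r from the principal point sees the ray r / f radians off the axis. A picture is of the moment at which its call begins: read the wrist's pose just before it. camera_info takes no time and is no camera call.
A pose or a line that the arm cannot do raises arm.MotionError and nothing moves.
- ticket.finish_job(): hands the job in; it is judged then, once.
Readings, each from a call of its own:
- arm.read_time(): time.
- arm.read_joint_positions(): joint angles.
- arm.read_dq(): joint speeds.
- arm.read_effort(): joint torques, N m.
- arm.read_tool_pos(): TCP position.
- arm.read_eef_rot(): TCP orientation.
- arm.read_ft_force(): force on the tool from outside, world axes, zero at the start.
- arm.read_wrist_torque(): the same for the moment, N m.
- arm.read_opening(): opening from 0.0 (shut) to 1.0 (fully open).
- arm.read_finger_force(): force on a finger pad.
Only numpy, scipy, OpenCV 4.12 (cv2) and the standard library are available. Lean on these libraries where they do the work, as an engineer would, in place of code of your own. Each camera call takes 0.05 s, during which the arm holds its last target. There are 200 camera calls.

## Working session

There is one attempt and no reset: what is moved stays moved. The work goes in short steps, each a Python script; the robot and the scene stay as the last script left them, time stands still between calls to the robot, and variables do not carry over. Pictures are saved under pics/ and viewed, at most 10 in all, crops included, and the job is handed in when it is done.

```bash
mkdir -p pics; ls; python3 - <<'E'
from station import arm, snapshot, camera_info
import cv2
for n in ("top","side"):
    cv2.imwrite(f"pics/{n}0.png",snapshot(n)); print(n,camera_info(n))
print(camera_info("wrist"), arm.read_tool_pos(), arm.read_eef_rot(), arm.read_time())
E
```

```text
pics
top {'fx': 618.7088254439278, 'fy': 618.7088254439278, 'cx': 323.8815277586986, 'cy': 243.11084106822383, 'R': array([[ 0.44237283, -0.89683044,  0.00119647],
       [-0.86453274, -0.42679564, -0.26538392],
       [ 0.23851503,  0.11636425, -0.96414208]]), 't': array([-0.04423946,  0.62829659,  0.81036421])}
side {'fx': 521.9479729325759, 'fy': 521.9479729325759, 'cx': 316.8470047792562, 'cy': 228.62397065772, 'R': array([[-0.97312074,  0.23029138,  0.00137987],
       [ 0.20723118,  0.87825957, -0.43094705],
       [-0.10045527, -0.41907756, -0.90237616]]), 't': array([ 0.52954079, -0.2937554 ,  1.07633287])}
{'fx': 371.64829954431775, 'fy': 371.64829954431775, 'cx': 316.98933023736714, 'cy': 238.77475236673294, 'T_tool_cam': array([[-8.60244170e-05, -9.65501632e-01, -2.60396989e-01,
         6.62841878e-02],
       [ 9.99999817e-01, -2.39153879e-04,  5.56377627e-04,
        -6.51571118e-04],
       [-5.99458456e-04, -2.60396893e-01,  9.65501475e-01,
        -6.99854185e-02],
       [ 0.00000000e+00,  0.00000000e+00,  0.00000000e+00,
         1.00000000e+00]])} [0.14282758 0.63359852 0.30284138] [ 1.10597647e-01  9.93864610e-01 -1.13227851e-03 -1.24228155e-04] 0.1
```

View pics/top0.png

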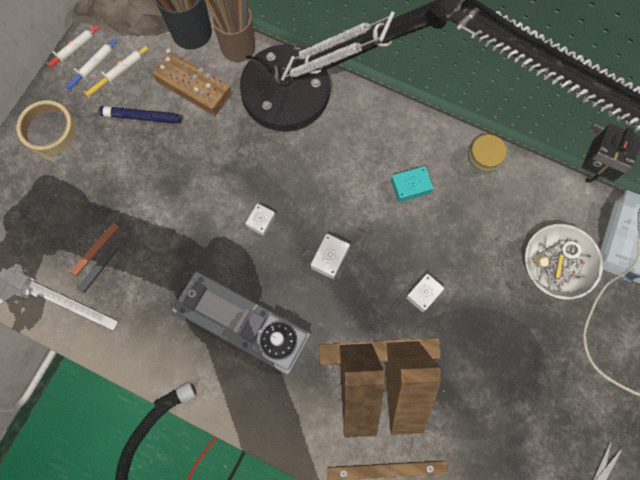

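View pics/side0.png

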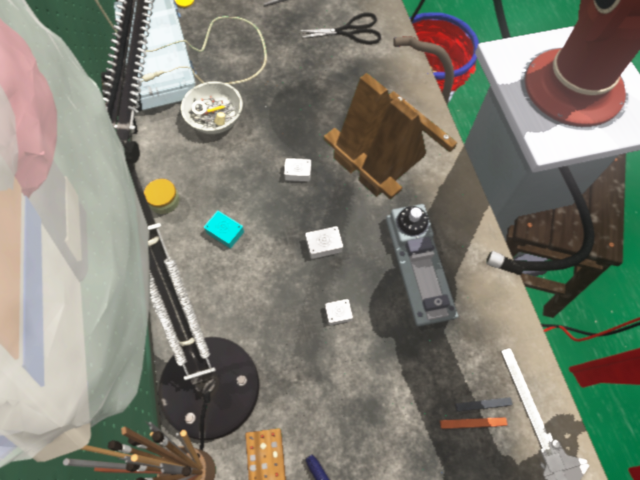

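The top view shows these candidates for the insert:
- Steel block at (330,255), the largest.
- Steel block at (425,291), the middle one.
- Steel block at (260,218), the smallest.
- Turquoise look-alike at (412,183), to be left alone.

I choose (330,255), which is (324,242) in the side view. The clamp runs from its back stop at (190,290) to its knob at (277,340), with a wooden stand at about (380,390) near the knob. I'll check with close crops.

```bash
python3 - <<'E'
import cv2
t=cv2.imread("pics/top0.png");s=cv2.imread("pics/side0.png")
# top crop x165..365,y225..375 x4
cv2.imwrite("pics/tc.png",cv2.resize(t[225:375,165:365],None,fx=4,fy=4,interpolation=cv2.INTER_CUBIC))
cv2.imwrite("pics/sc.png",cv2.resize(s[190:340,290:490],None,fx=4,fy=4,interpolation=cv2.INTER_CUBIC))
E
```

```text
(no output)
```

View pics/tc.png

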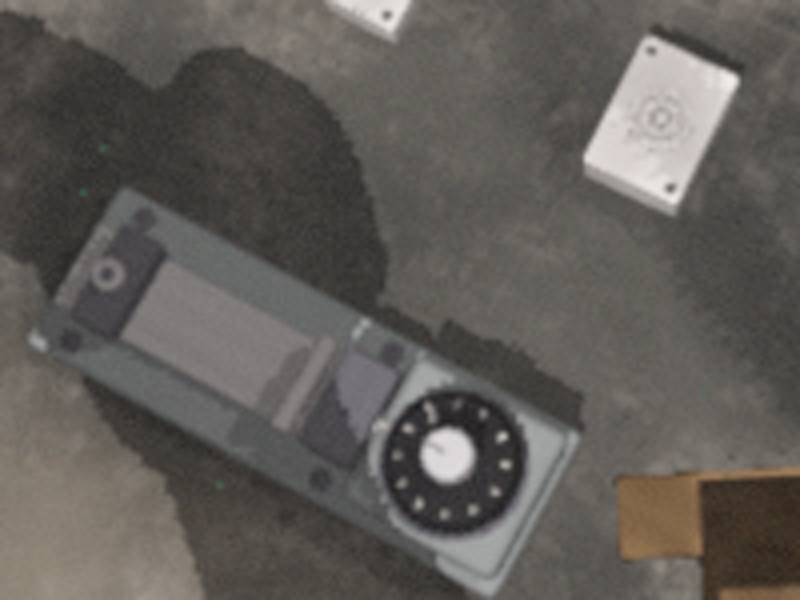

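View pics/sc.png

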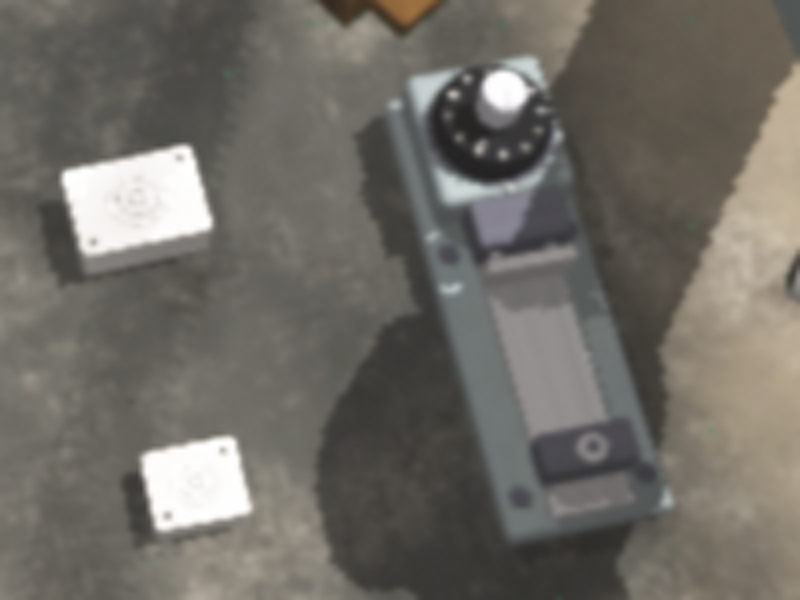

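The close crops confirm the choice: it is a steel block with a cavity, top-face corners at crop (648,36), (742,70), (677,200), (585,163), and clearly the largest. The knob top is at top crop (447,455) and side crop (507,90). Now I'll triangulate.

```bash
cat > h.py <<'E'
import numpy as np, cv2
from station import arm, snapshot, camera_info
from scipy.spatial.transform import Rotation as Rn
C={n:camera_info(n) for n in("top","side")}
def K(c): return np.array([[c["fx"],0,c["cx"]],[0,c["fy"],c["cy"]],[0,0,1]])
def ray(n,p):
    c=C[n];d=c["R"].T@np.linalg.inv(K(c))@np.array([*p,1.]);return -c["R"].T@c["t"],d
def atz(n,p,z):
    o,d=ray(n,p);return o+d*(z-o[2])/d[2]
def tri(pt,ps):
    P=[K(C[n])@np.c_[C[n]["R"],C[n]["t"]] for n in("top","side")]
    X=cv2.triangulatePoints(P[0],P[1],np.array(pt,float),np.array(ps,float)).ravel();return X[:3]/X[3]
def uc(p,off,s=4): return (np.array(p,float)+.5)/s-.5+np.array(off)
def wrist_atz(p,z,T=None):   # fisheye pixel -> world point at height z
    c=camera_info("wrist")
    R=Rn.from_quat(arm.read_eef_rot()).as_matrix();t=np.array(arm.read_tool_pos())
    v=np.array([(p[0]-c["cx"])/c["fx"],(p[1]-c["cy"])/c["fy"]]);th=np.linalg.norm(v)
    d=np.r_[np.sin(th)*v/(th+1e-12),np.cos(th)]
    M=c["T_tool_cam"];o=R@M[:3,3]+t;d=R@M[:3,:3]@d
    return o+d*(z-o[2])/d[2]
def down(psi): # tool z down, tool y (closing line) along world direction psi
    y=np.array([np.cos(psi),np.sin(psi),0]);z=np.array([0,0,-1.]);return Rn.from_matrix(np.c_[np.cross(y,z),y,z]).as_quat()
E
python3 - <<'E'
from h import *
np.set_printoptions(precision=4,suppress=True)
T=lambda p:uc(p,(165,225)); S=lambda p:uc(p,(290,190))
ins=[(648,36),(742,70),(677,200),(585,163)]; insS=None
W=np.array([atz("top",T(p),.024) for p in ins]);print("ins",W,W.mean(0),[np.linalg.norm(W[i]-W[i-1]) for i in range(4)])
WS=np.array([atz("side",S(p),.024) for p in [(62,172),(190,146),(212,220),(82,252)]]);print("insS",WS,WS.mean(0))
print("cav",tri(T((659,118)),S((136,197))))
for n,a,b in [("knobtop",(447,455),(507,90)),("ring",(455,461),(492,122)),("c1",(125,188),(510,540)),("c2",(30,345),(672,505)),("screw",(107,274),(592,446)),("notch",(362,325),(432,238))]:
    print(n,tri(T(a),S(b)))
# wooden stand
for n,a,b in [("st top L far",(320,345),(395,193)),("blk1 ",(342,378),(370,73)),("bar near",(330,475),(455,147))]: print(n,tri(a,b))
for n,a in [("bed far stop",(168,255)),("bed stop",(120,335)),("pad1",(330,340)),("pad2",(297,432))]: print(n,atz("top",T(a),.022))
for z in(.02,): print("base",[atz("top",T(p),z) for p in [(125,188),(30,345),(490,592),(580,437)]])
for n,p in [("m0",(425,291)),("m1",(260,218))]: print(n,atz("top",p,.02))
E
```

```text
ins [[0.6137 0.2487 0.024 ]
 [0.6175 0.2099 0.024 ]
 [0.5601 0.2099 0.024 ]
 [0.5575 0.2479 0.024 ]] [0.5872 0.2291 0.024 ] [np.float64(0.056219506810587294), np.float64(0.03890245411423686), np.float64(0.05745284049338572), np.float64(0.03808790872391211)]
insS [[0.6146 0.2091 0.024 ]
 [0.5575 0.2097 0.024 ]
 [0.557  0.2461 0.024 ]
 [0.6146 0.2478 0.024 ]] [0.5859 0.2282 0.024 ]
cav [0.5859 0.2297 0.0268]
knobtop [0.4313 0.2382 0.0749]
ring [0.4328 0.2381 0.0456]
c1 [0.4724 0.4056 0.0092]
c2 [0.403  0.4074 0.0102]
screw [0.4374 0.3849 0.0451]
notch [0.4667 0.2883 0.0456]
st top L far [0.4506 0.1815 0.0516]
blk1  [0.4443 0.1174 0.2642]
bar near [0.296  0.0893 0.0085]
bed far stop [0.4555 0.3743 0.022 ]
bed stop [0.4207 0.3756 0.022 ]
pad1 [0.4541 0.3037 0.022 ]
pad2 [0.4181 0.2984 0.022 ]
base [array([0.4713, 0.4024, 0.02  ]), array([0.4025, 0.4047, 0.02  ]), array([0.3979, 0.2073, 0.02  ]), array([0.4634, 0.203 , 0.02  ])]
m0 [0.5994 0.0746 0.02  ]
m1 [0.5913 0.3544 0.02  ]
```

The insert centre is about (0.587, 0.229), with its length along world x. The clamp's x axis points along world +y, tilted about 0.03 rad. The knob axis is at about (0.432, 0.238). I'll move over the insert and look with the wrist camera.

```bash
python3 - <<'E'
from h import *
np.set_printoptions(precision=4,suppress=True)
for nm,p,psi in [("pick",(.5865,.229,.2),np.pi/2),("place",(.437,.339,.2),-.033),("k+",(.432,.238,.15),1.1),("k0",(.432,.238,.15),0),("k-",(.432,.238,.15),-1.1)]:
    print(nm,arm.ik(p,down(psi)))
arm.movep([.5865,.229,.20],down(np.pi/2)); print(arm.read_time(),arm.read_tool_pos(),arm.read_eef_rot())
im=snapshot("wrist"); cv2.imwrite("pics/w1.png",im)
E
```

```text
pick [-0.4019  0.6903 -0.0085  1.6042  0.0072  0.8472  1.1575]
place [-0.8916  0.6073  0.2984  1.8344 -0.2523  0.7369 -0.4885]
k+ [-0.5827  0.6037  0.0514  2.0327 -0.0602  0.5065  0.6124]
k0 [-0.7296  0.6182  0.2713  2.0373 -0.315   0.5252 -0.232 ]
k- [-0.8637  0.6509  0.4798  2.0413 -0.5411  0.574  -1.104 ]
2.2833 [0.5859 0.2308 0.2002] [-0.0013  1.      0.0007 -0.    ]
```

View pics/w1.png

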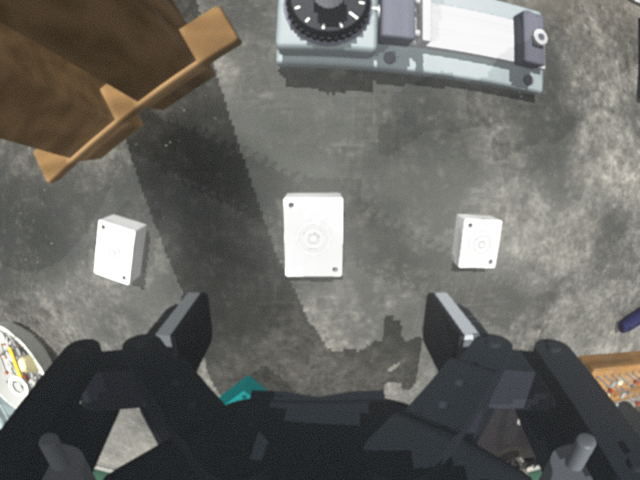

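The wrist view shows the largest insert at (314,237), squarely between its two smaller neighbours at (120,250) and (478,242). The bed of the clamp is at (475,30). Next I'll compute the insert's pose and pick it up.

```bash
python3 - <<'E'
from h import *
np.set_printoptions(precision=4,suppress=True)
im=cv2.imread("pics/w1.png");g=cv2.cvtColor(im,cv2.COLOR_BGR2GRAY)
m=(g>200).astype(np.uint8);n,l,s,c=cv2.connectedComponentsWithStats(m)
i=l[215,300];print(s[i]);
cnt=cv2.findContours((l==i).astype(np.uint8),0,2)[0][0];r=cv2.minAreaRect(cnt);b=cv2.boxPoints(r);print(r,b)
W=np.array([wrist_atz(p,.024) for p in b]);print(W,W.mean(0))
print("cav",wrist_atz((314,238),.024), "grey top edge",wrist_atz((313,194),.024))
print("knob-ish ring", wrist_atz((328,5),.053))
for n,p,z in [("stop face L",(518,10),.045),("stop face R",(516,60),.045),("pad",(424,42),.04),("bed edgeR",(516,64),.022),("bed edgeL",(432,44),.022),("bar corner",(240,40),.05),("bar corner2",(212,8),.05)]: print(n,wrist_atz(p,z))
print([c for c in np.round([arm.read_ft_force()],2)])
E
```

```text
[ 283  193   61   84 4776]
((313.0, 234.5), (83.0, 60.0), 90.0) [[283. 193.]
 [343. 193.]
 [343. 276.]
 [283. 276.]]
[[0.5543 0.2078 0.024 ]
 [0.5542 0.2479 0.024 ]
 [0.6133 0.2491 0.024 ]
 [0.6134 0.2066 0.024 ]] [0.5838 0.2278 0.024 ]
cav [0.5854 0.2285 0.024 ] grey top edge [0.555  0.2279 0.024 ]
knob-ish ring [0.4364 0.2366 0.053 ]
stop face L [0.4202 0.3657 0.045 ]
stop face R [0.4577 0.3617 0.045 ]
pad [0.4531 0.2977 0.04  ]
bed edgeR [0.4545 0.3751 0.022 ]
bed edgeL [0.4488 0.3087 0.022 ]
bar corner [0.4567 0.1845 0.05  ]
bar corner2 [0.4335 0.1663 0.05  ]
[array([ 0.32,  0.28, -0.48])]
```

```bash
python3 - <<'E'
from h import *
arm.movep([.437,.255,.21],down(-.033)); arm.pause(.3)
print(arm.read_time(),arm.read_tool_pos(),arm.read_eef_rot())
np.save("w2pose.npy",np.r_[arm.read_tool_pos(),arm.read_eef_rot()])
im=snapshot("wrist"); cv2.imwrite("pics/w2full.png",im)
cv2.imwrite("pics/w2.png",cv2.resize(im[20:320,150:490],None,fx=2,fy=2,interpolation=cv2.INTER_CUBIC))
E
```

```text
3.8917 [0.43731702 0.25482573 0.20994207] [7.18772211e-01 6.95245644e-01 2.68076868e-05 5.46711940e-05]
```

View pics/w2.png

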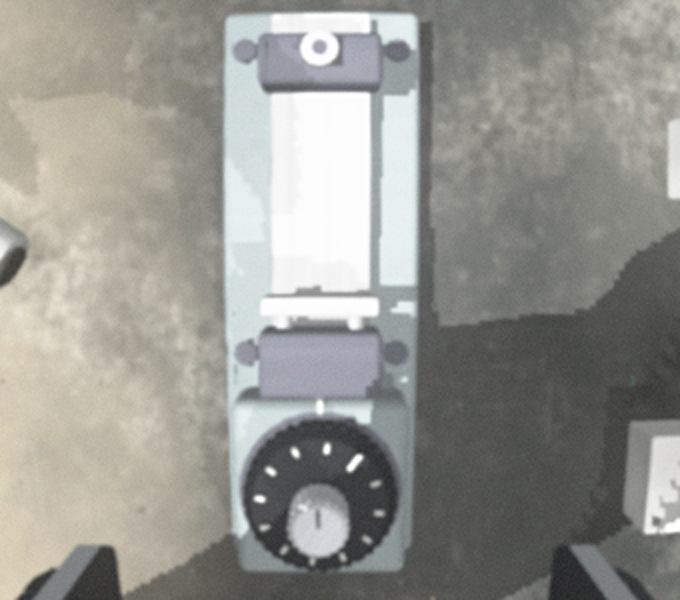

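The clamp is clear in this crop: stop foot at (322,93), pad front edge at (320,297), bed edges at x = 271 and 371, ring centre near (321,494), knob top at (318,528), ring mark at (355,462). Next I'll convert these and pick the insert.

```bash
cat >> h.py <<'E'
def w2(p,z,pose="w2pose.npy",off=(150,20),s=2):
    P=np.load(pose);p=uc(p,off,s);c=camera_info("wrist")
    v=(p-[c["cx"],c["cy"]])/c["fx"];th=np.linalg.norm(v);d=np.r_[np.sin(th)*v/th,np.cos(th)]
    M=c["T_tool_cam"];R=Rn.from_quat(P[3:]).as_matrix();o=R@M[:3,3]+P[:3];d=R@M[:3,:3]@d
    return o+d*(z-o[2])/d[2]
E
python3 - <<'E'
from h import *
np.set_printoptions(precision=4,suppress=True)
for n,p,z in [("stopL foot",(270,93),.022),("stopR foot",(371,93),.022),("stop top L",(260,85),.045),("stop top R",(381,85),.045),("bed L bottom",(271,290),.022),("bed R bottom",(371,290),.022),
 ("pad top L",(261,297),.043),("pad top R",(379,297),.043),("pad mid",(320,297),.043),("base TL",(225,16),.01),("base TR",(417,14),.01),("base L low",(226,400),.01),("base R low",(415,400),.01),
 ("knob top",(318,529),.075),("knob top.079",(318,529),.079),("ring",(321,494),.053),("ringL",(244,494),.050),("ringR",(398,494),.050),("mark",(355,462),.053)]: print(n,w2(p,z))
print("ik",arm.ik([.5858,.2287,.0755],down(np.pi/2)))
q=down(np.pi/2); x,y=.5858,.2287
arm.movep([x,y,.13],q); arm.pause(.2); print(arm.read_tool_pos())
arm.line_to([x,y,.0755],.08); print(arm.read_tool_pos(),arm.read_ft_force())
arm.move_gripper(0.0,effort=40); print(arm.read_opening(),arm.read_finger_force(),arm.read_tool_pos())
arm.line_to([x,y,.17],.12); print(arm.read_opening(),arm.read_finger_force(),arm.read_ft_force(),arm.read_time())
E
```

```text
stopL foot [0.4186 0.3737 0.022 ]
stopR foot [0.4532 0.3723 0.022 ]
stop top L [0.4174 0.3718 0.045 ]
stop top R [0.4551 0.3703 0.045 ]
bed L bottom [0.4164 0.3045 0.022 ]
bed R bottom [0.451  0.3032 0.022 ]
pad top L [0.4149 0.3036 0.043 ]
pad top R [0.4525 0.3023 0.043 ]
pad mid [0.4337 0.3029 0.043 ]
base TL [0.4021 0.4074 0.01  ]
base TR [0.4717 0.4054 0.01  ]
base L low [0.3965 0.2635 0.01  ]
base R low [0.467  0.2611 0.01  ]
knob top [0.4313 0.2372 0.075 ]
knob top.079 [0.4314 0.2388 0.079 ]
ring [0.4319 0.2404 0.053 ]
ringL [0.4064 0.2401 0.05  ]
ringR [0.4571 0.2385 0.05  ]
mark [0.4432 0.2509 0.053 ]
ik [-0.3816  0.8594 -0.0431  1.6761  0.0572  0.6072  1.1141]
[0.5854 0.2294 0.1304]
[0.5861 0.2288 0.0757] [ 0.9494  1.2885 -0.3348]
0.45813119818386694 43.1095951795578 [0.5862 0.2288 0.0761]
0.45618804751881725 42.5204336643219 [-0.3677 -0.3886 -1.9694] 7.6333
```

The grip holds (42.5 N). The clamp axis is tilted 0.035 rad, the jaw face is at y ≈ 0.303 and the stop at y ≈ 0.372. Now I'll place the insert.

```bash
python3 - <<'E'
from h import *
np.set_printoptions(precision=4,suppress=True)
q=down(-.035); x,y=.4353,.3368
arm.movep([x,y,.17],q); arm.pause(.2); print(arm.read_tool_pos(),arm.read_opening()); f0=np.array(arm.read_ft_force())
arm.line_to([x,y,.105],.1); arm.line_to([x,y,.0995],.04)
z=.0985
while z>.096:
    arm.line_to([x,y,z],.02); arm.pause(.1); f=np.array(arm.read_ft_force())-f0; print(z,arm.read_tool_pos(),f)
    if f[2]>3: break
    z-=.0005
arm.move_gripper(.66); arm.pause(.1)
print(arm.read_tool_pos(),arm.read_ft_force())
arm.line_to([x,y,.14],.1)
p=np.array([.436,.27,.21]); arm.movep(p,q); arm.pause(.3)
np.save("w3pose.npy",np.r_[arm.read_tool_pos(),arm.read_eef_rot()])
im=snapshot("wrist"); cv2.imwrite("pics/w3full.png",im); print(arm.read_time())
cv2.imwrite("pics/w3.png",cv2.resize(im[20:320,150:490],None,fx=2,fy=2,interpolation=cv2.INTER_CUBIC))
E
```

```text
[0.4359 0.3363 0.17  ] 0.45742040590987676
0.0985 [0.4353 0.3368 0.0986] [0.4901 0.0428 1.4128]
0.098 [0.4354 0.3369 0.0981] [0.577  0.3435 2.2196]
0.0975 [0.4354 0.3369 0.0981] [-0.5533 -1.1019  8.6839]
[0.4353 0.3368 0.0973] [-1.1027 -0.3875  0.6721]
13.0917
```

View pics/w3.png

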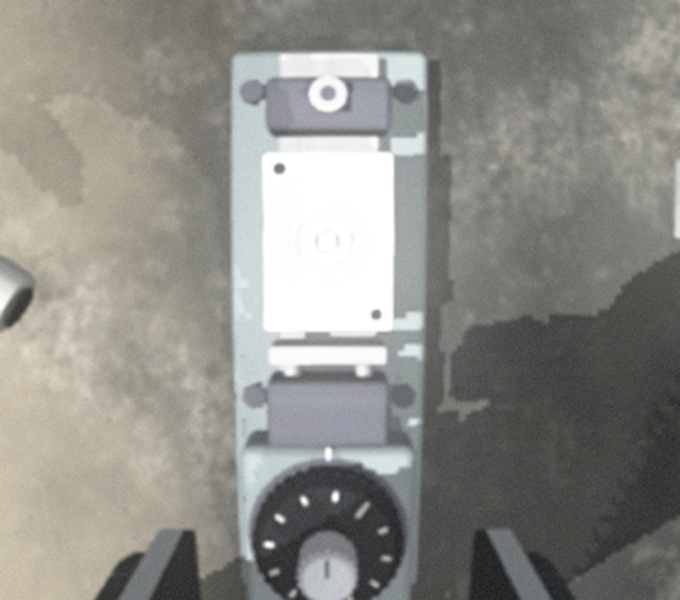

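The insert lies square and centred on the bed, with its top-face corners at crop (263,153) to (394,331). The gap is about 4.5 mm at the jaw and about 7 mm at the stop. Next come the ring centre fit and the stand's clearance, then a touch on the knob top with closed fingers to get its height.

```bash
python3 - <<'E'
from h import *
np.set_printoptions(precision=4,suppress=True)
mk=[(327,449),(355,462),(376,484),(379,514),(366,540),(342,558),(312,562),(285,549),(265,527),(260,499),(270,471),(295,453)]
for z in(.050,.053,.056):
    W=np.array([w2(p,z)[:2] for p in mk]);A=np.c_[2*W,np.ones(len(W))];s=np.linalg.lstsq(A,(W**2).sum(1),rcond=None)[0]
    print(z,s[:2],np.sqrt(s[2]+s[:2]@s[:2]))
print("knobtop w3",w2((327,577),.075,"w3pose.npy"))
for z in(.15,.25): print([atz("top",p,z)[:2] for p in [(342,378),(345,435),(383,372),(342,345)]])
for psi in(1.,0.,-1.1): print(arm.ik([.4315,.238,.13],down(psi)))
x,y=.4315,.2383; arm.move_gripper(0.,effort=20)
arm.movep([x,y,.165],down(1.0)); arm.pause(.2); print(arm.read_tool_pos()); f0=np.array(arm.read_ft_force())
z=.156
arm.line_to([x,y,z],.06)
while z>.138:
    z-=.001; arm.line_to([x,y,z],.02); f=np.array(arm.read_ft_force())-f0
    if f[2]>4: break
print(z,arm.read_tool_pos(),f,arm.read_time())
np.save("ktop.npy",arm.read_tool_pos())
arm.line_to([x,y,.157],.08)
E
```

```text
0.05 [0.4311 0.235 ] 0.019828239975105053
0.053 [0.4312 0.2361] 0.01956952641549035
0.056 [0.4313 0.2372] 0.01931081285587805
knobtop w3 [0.4312 0.2375 0.075 ]
[array([0.4187, 0.1319]), array([0.3584, 0.0986]), array([0.4483, 0.0886]), array([0.4559, 0.1499])]
[array([0.4125, 0.1322]), array([0.3598, 0.1031]), array([0.4384, 0.0943]), array([0.445 , 0.1479])]
[-0.6222  0.6416  0.11    2.048  -0.1487  0.4593  0.5996]
[-0.7708  0.6634  0.3357  2.0526 -0.4418  0.4943 -0.108 ]
[-0.9346  0.7186  0.5995  2.0574 -0.7347  0.5872 -0.9147]
[0.4316 0.2388 0.1652]
0.148 [0.4316 0.2383 0.1487] [-1.9443 -0.255   5.7516] 17.0
```

The knob top is met at TCP z = 0.1487, so the ring top is at about 0.054. I'll grip with the fingertips about 2.5 mm above the ring and start turning, recording torque.

```bash
cat > state.txt <<'E'
E
python3 - <<'E'
from h import *
np.set_printoptions(precision=3,suppress=True)
x,y=.4313,.2374; psi=1.0
arm.move_gripper(.42,effort=60); arm.line_to([x,y,.1295],.08); arm.pause(.1); print(arm.read_tool_pos(),arm.read_ft_force())
arm.move_gripper(0.,effort=60); print(arm.read_opening(),arm.read_finger_force(),arm.read_ft_force(),arm.read_wrist_torque(),arm.read_time())
def yaw():
    R=Rn.from_quat(arm.read_eef_rot()).as_matrix();return np.arctan2(R[1,1],R[0,1])
for i in range(10):
    psi-=.1; arm.movep([x,y,.1295],down(psi))
    print(round(psi,2),round(yaw(),4),np.array(arm.read_wrist_torque()),np.array(arm.read_ft_force()),round(arm.read_time(),2))
E
```

```text
[0.432 0.238 0.13 ] [ 0.796 -0.199  0.928]
0.1846311155269693 58.555108308792114 [-0.842 -0.216  4.696] [-0.174  0.246 -0.022] 18.6
0.9 0.8993 [-0.137  0.172 -0.069] [-1.552 -0.355  5.718] 18.85
0.8 0.7993 [-0.121  0.18  -0.073] [-1.141 -0.407  6.105] 19.1
0.7 0.6992 [-0.145  0.203 -0.015] [ 0.07  -0.622  5.265] 19.35
0.6 0.5993 [-0.172  0.168 -0.054] [ 0.133 -0.981  6.091] 19.6
0.5 0.4993 [-0.181  0.149 -0.019] [-0.961 -0.489  5.616] 19.85
0.4 0.3993 [-0.069  0.232 -0.046] [-0.826  0.673  6.108] 20.1
0.3 0.2993 [-0.173  0.229 -0.063] [-1.272 -0.232  5.768] 20.35
0.2 0.1994 [-0.144  0.195 -0.043] [-0.853 -0.02   6.345] 20.6
0.1 0.0994 [-0.075  0.091 -0.09 ] [ 0.056 -0.795  5.58 ] 20.85
0.0 -0.0005 [-0.091  0.181 -0.061] [-1.332 -0.919  8.054] 21.1
```

```bash
python3 - <<'E'
from h import *
np.save("w4pose.npy",np.r_[arm.read_tool_pos(),arm.read_eef_rot()])
w=snapshot("wrist"); s=snapshot("side"); t=snapshot("top")
cv2.imwrite("pics/w4full.png",w);cv2.imwrite("pics/s4full.png",s);cv2.imwrite("pics/t4full.png",t)
a=cv2.resize(w,(400,300),interpolation=cv2.INTER_AREA)
a=w[40:340,120:520]; b=cv2.resize(s[190:340,340:540],(400,300),interpolation=cv2.INTER_CUBIC)
c=cv2.resize(t[265:377,165:315],(400,300),interpolation=cv2.INTER_CUBIC)
d=cv2.resize(w[200:425,170:470],(400,300))
cv2.imwrite("pics/v4.png",np.vstack([np.hstack([a,b]),np.hstack([c,d])]))
E
```

```text
(no output)
```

View pics/v4.png

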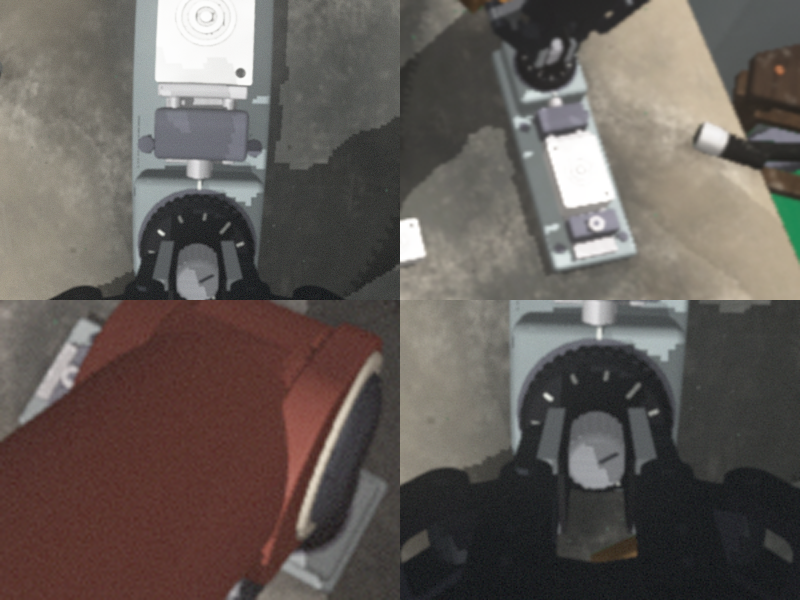

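The knob has turned about 1 rad with the gripper: its index line swung from vertical to crop (608,458). The pad has reached the insert. The ring's long mark is still about 40° right of centre at (633,388), so the ring has not moved. The wrist torque at rest shows nothing useful, so I'll track the insert against the stop in rectified wrist images while turning in small steps.

```bash
cat >> h.py <<'E'
U,V=np.meshgrid(np.arange(-30,90,.25),np.arange(-36,36,.25))  # mm along clamp x, and to its left
def ortho(im,P,z=.045):
    c=camera_info("wrist");e=np.array([.035,1.])/np.hypot(.035,1);n=np.array([-e[1],e[0]])
    X=np.stack([.4337+(U*e[0]+V*n[0])/1e3,.303+(U*e[1]+V*n[1])/1e3,0*U+z],-1)
    R=Rn.from_quat(P[3:]).as_matrix();M=c["T_tool_cam"]
    Y=((X-P[:3])@R-M[:3,3])@M[:3,:3]
    r=np.hypot(Y[...,0],Y[...,1]);k=c["fx"]*np.arctan2(r,Y[...,2])/r
    return cv2.remap(cv2.cvtColor(im,cv2.COLOR_BGR2GRAY),(Y[...,0]*k+c["cx"]).astype(np.float32),(Y[...,1]*k+c["cy"]).astype(np.float32),cv2.INTER_CUBIC)
def look(name):
    P=np.r_[arm.read_tool_pos(),arm.read_eef_rot()];im=snapshot("wrist");np.save(name+"pose.npy",P);cv2.imwrite(f"pics/{name}full.png",im);return ortho(im,P)
def load(name): return ortho(cv2.imread(f"pics/{name}full.png"),np.load(name+"pose.npy"))
def prof(o,v0=-11,v1=11,thr=4):  # strong edges of the mean profile along clamp x, subpixel, with signed strength
    p=cv2.GaussianBlur(o[int((v0+36)*4):int((v1+36)*4)].mean(0,keepdims=True),(0,0),2).ravel();g=np.gradient(p)*4
    out=[]
    for i in range(2,len(g)-2):
        a=abs(g[i-1:i+2])
        if a[1]>=a[0] and a[1]>a[2] and a[1]>thr: out.append((round(U[0,i]+.25*.5*(a[0]-a[2])/(a[0]-2*a[1]+a[2]),2),int(g[i])))
    return out
E
python3 - <<'E'
from h import *
print("w3",prof(load("w3")));print("w4",prof(load("w4")))
x,y=.4313,.2374; psi=0.
for i in range(3):
    psi-=.1; arm.movep([x,y,.1295],down(psi)); arm.pause(.15); o=look(f"r{int(round(-psi*100))}")
    print(round(psi,2),prof(o),np.round(arm.read_wrist_torque(),3),np.round(arm.read_ft_force(),1),round(arm.read_time(),2))
cv2.imwrite("pics/v5.png",np.vstack([load("w3"),o]))
E
```

```text
w3 [(np.float64(-11.52), -22), (np.float64(-7.83), 19), (np.float64(-5.67), 52), (np.float64(0.32), -64), (np.float64(3.22), 34), (np.float64(4.77), 30), (np.float64(61.84), -9), (np.float64(66.83), -71), (np.float64(69.14), 25), (np.float64(75.29), 14), (np.float64(78.85), -8), (np.float64(82.64), 4), (np.float64(84.43), -8), (np.float64(86.24), 35)]
w4 [(np.float64(-28.99), 4), (np.float64(-26.59), 12), (np.float64(-24.75), -44), (np.float64(-23.07), 5), (np.float64(-4.34), -12), (np.float64(-1.65), 38), (np.float64(0.7), -11), (np.float64(2.23), 28), (np.float64(6.46), -26), (np.float64(7.9), 46), (np.float64(46.12), 4), (np.float64(62.17), -158)]
-0.1 [(np.float64(-26.15), 13), (np.float64(-24.03), -43), (np.float64(-22.29), 5), (np.float64(-3.64), -10), (np.float64(-1.68), 40), (np.float64(1.51), -11), (np.float64(2.98), 30), (np.float64(7.24), -25), (np.float64(8.69), 51), (np.float64(33.74), -7), (np.float64(35.4), 5), (np.float64(41.12), 5), (np.float64(46.85), 4), (np.float64(62.35), -119)] [-0.118  0.124 -0.025] [-0.6  0.2  5.8] 21.7
-0.2 [(np.float64(-29.22), 4), (np.float
[... 234 characters left out ...]
 7), (np.float64(7.98), -30), (np.float64(9.35), 54), (np.float64(29.74), -4), (np.float64(34.55), -5), (np.float64(42.07), 4), (np.float64(47.75), 6), (np.float64(63.31), -51), (np.float64(65.22), -66)] [-0.074  0.104 -0.097] [-0.1 -0.7  6.4] 22.15
-0.3 [(np.float64(-27.63), 11), (np.float64(-26.23), 10), (np.float64(-22.51), -43), (np.float64(-20.75), 6), (np.float64(-2.24), -8), (np.float64(-0.22), 38), (np.float64(2.77), -15), (np.float64(4.26), 52), (np.float64(8.82), -32), (np.float64(10.2), 52), (np.float64(25.3), -4), (np.float64(35.58), -7), (np.float64(42.85), 6), (np.float64(48.5), 6), (np.float64(66.19), -97), (np.float64(70.47), -14)] [-0.062  0.17  -0.054] [-0.9 -0.9  5.9] 22.6
```

View pics/v5.png

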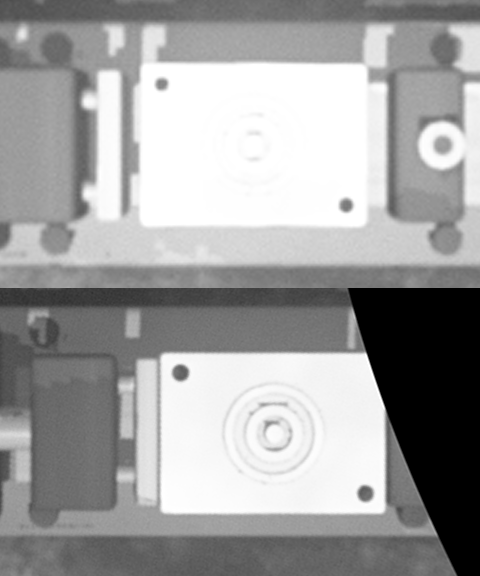

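Over these three steps the insert's near edge moved 0.8 mm per 0.1 rad, as specified. The distance from the jaw's back edge to the insert stayed at 32.68 mm, so the insert has not met the stop yet. That distance is a direct spring gauge, so I'll turn until it has shrunk by about 1.85 mm.

```bash
python3 - <<'E'
from h import *
x,y=.4313,.2374; psi=-.3
def gauge(o,psi):
    e=prof(o);j=[a for a in e if a[1]<-25 and abs(a[0]-(-24.75-8*psi))<1.5];i=[a for a in e if a[1]>30 and 7<a[0]<16]
    return (max(i,key=lambda a:a[1])[0],min(j,key=lambda a:a[1])[0]) if i and j else None
while psi>-1.2:
    psi-=.1 if psi>-.45 else .05
    arm.movep([x,y,.1295],down(psi)); arm.pause(.15); o=look(f"r{int(round(-psi*100))}"); g=gauge(o,psi)
    print(round(psi,2),g and (round(g[0],2),round(g[1],2),round(g[0]-g[1],2)),np.round(arm.read_wrist_torque(),3)[2],np.round(arm.read_ft_force(),1),round(arm.read_time(),2))
    if g is None: print(prof(o)); break
    if 32.68-(g[0]-g[1])>=1.7: break
print(arm.read_opening(),arm.read_finger_force())
E
```

```text
-0.4 (np.float64(10.99), np.float64(-21.74), np.float64(32.73)) -0.054 [-0.2 -0.1  6.1] 23.05
-0.5 (np.float64(11.74), np.float64(-20.98), np.float64(32.72)) -0.06 [-1.  -1.   6.4] 23.5
-0.55 (np.float64(12.07), np.float64(-20.66), np.float64(32.73)) -0.024 [-0.3 -0.   6.9] 23.95
-0.6 (np.float64(12.47), np.float64(-20.28), np.float64(32.75)) 0.008 [-0.1 -0.8  5. ] 24.4
-0.65 (np.float64(12.78), np.float64(-19.99), np.float64(32.77)) 0.004 [-0.6 -0.7  6.6] 24.85
-0.7 (np.float64(13.16), np.float64(-19.58), np.float64(32.74)) 0.042 [-0.  -1.6  6.3] 25.3
-0.75 None 0.062 [-0.4 -0.5  6.1] 25.75
[(np.float64(-27.89), 9), (np.float64(-22.53), 12), (np.float64(-19.16), -60), (np.float64(-17.32), 10), (np.float64(-15.05), 5), (np.float64(-11.04), 5), (np.float64(0.78), -12), (np.float64(2.32), 43), (np.float64(4.93), -33), (np.float64(6.92), 55), (np.float64(12.27), -21), (np.float64(13.55), 23), (np.float64(70.24), -56), (np.float64(72.71), -8), (np.float64(74.76), 18), (np.float64(78.53), -9), (np.float64(82.99), 27), (np.float64(84.8), -40)]
0.18052553845725272 59.00948524475098
```

Still moving freely at 1.75 rad. The edge threshold was too strict, so I'll loosen it and continue.

```bash
python3 - <<'E'
from h import *
x,y=.4313,.2374; psi=-.75
def gauge(o,psi):
    e=prof(o);j=[a for a in e if a[1]<-25 and abs(a[0]-(-24.75-8*psi+.2))<1.5];i=[a for a in e if a[1]>12 and 12.8<a[0]<16.5]
    return (max(i,key=lambda a:a[1])[0],min(j,key=lambda a:a[1])[0]) if i and j else None
while psi>-1.12:
    psi-=.05
    arm.movep([x,y,.1295],down(psi)); arm.pause(.15); o=look(f"r{int(round(-psi*100))}"); g=gauge(o,psi)
    far=[a for a in prof(o) if a[0]>65]
    print(round(psi,2),g and (round(g[0],2),round(g[1],2),round(g[0]-g[1],2)),[(float(a),b) for a,b in far],np.round(arm.read_wrist_torque(),3)[2],np.round(arm.read_ft_force(),1),round(arm.read_time(),2))
    if g is None: print(prof(o)); break
    if 32.73-(g[0]-g[1])>=1.5: break
cv2.imwrite("pics/v6.png",np.vstack([load("r55"),o]))
E
```

```text
-0.8 (np.float64(13.68), np.float64(-18.84), np.float64(32.52)) [(70.47, -47), (72.7, -9), (74.69, 17), (78.61, -7), (82.84, 20), (84.58, -31)] 0.068 [-1.  -0.5  6.4] 26.2
-0.85 None [(70.56, -37), (72.63, -8), (74.66, 14), (78.64, -6), (82.67, 11), (84.34, -21), (86.2, -19)] 0.08 [-1.4 -0.3  6.1] 26.65
[(np.float64(-28.15), 5), (np.float64(-26.76), 5), (np.float64(-18.68), -58), (np.float64(-16.92), 8), (np.float64(-15.58), 6), (np.float64(-13.59), 5), (np.float64(-11.38), 4), (np.float64(-9.34), 8), (np.float64(-7.08), 4), (np.float64(-5.37), 6), (np.float64(1.45), -12), (np.float64(2.91), 33), (np.float64(4.66), -29), (np.float64(6.78), 43), (np.float64(12.44), -9), (np.float64(13.65), 9), (np.float64(70.56), -37), (np.float64(72.63), -8), (np.float64(74.66), 14), (np.float64(78.64), -6), (np.float64(82.67), 11), (np.float64(84.34), -21), (np.float64(86.2), -19)]
```

```bash
cat >> h.py <<'E'
def shift(a,b,u0,u1,guess,v0=-16,v1=16):
    """u-displacement (mm) from ortho a to b of the patch u0..u1 of a, by ECC on normalised patches"""
    A=cv2.GaussianBlur(a,(0,0),1.5);B=cv2.GaussianBlur(b,(0,0),1.5);r=slice(int((v0+36)*4),int((v1+36)*4));c=int((u0+30)*4);w=int((u1-u0)*4)
    M=np.float32([[1,0,c+guess*4],[0,1,r.start]])
    cc,M=cv2.findTransformECC(A[r,c:c+w],B,M,cv2.MOTION_TRANSLATION,(3,200,1e-5),None,3)
    return (M[0,2]-c)/4,cc
E
python3 - <<'E'
from h import *
N=[10,20,30,40,50,55,60,65,70,75,80,85]
ref=load("r60");o0=-12.47+12.47
for n in N:
    b=load(f"r{n}");g=8*(n-60)/100
    try:
        i=shift(ref,b,16,60,min(g,1.4));j=shift(ref,b,-22.5,3.5,g,-22,22);p=shift(ref,b,4,11,min(g,1.4),-22,22)
        print(n,"expected %.2f"%g,"insert %.2f (%.2f)"%i,"jaw %.2f (%.2f)"%j,"pad %.2f (%.2f)"%p,"jaw-ins %.2f"%(j[0]-i[0]))
    except cv2.error as e: print(n,"fail")
E
```

```text
10 expected -4.00 insert -4.17 (0.96) jaw -3.45 (0.69) pad -3.40 (0.86) jaw-ins 0.72
20 expected -3.20 insert -3.31 (0.95) jaw -2.70 (0.68) pad -2.64 (0.92) jaw-ins 0.60
30 expected -2.40 insert -2.47 (0.97) jaw -2.03 (0.73) pad -2.02 (0.95) jaw-ins 0.44
40 expected -1.60 insert -1.66 (0.96) jaw -1.17 (0.78) pad -1.34 (0.98) jaw-ins 0.48
50 expected -0.80 insert -0.75 (0.98) jaw -0.63 (0.91) pad -0.61 (0.99) jaw-ins 0.12
55 expected -0.40 insert -0.37 (0.99) jaw -0.39 (0.97) pad -0.32 (0.99) jaw-ins -0.02
60 expected 0.00 insert 0.01 (1.00) jaw 0.00 (1.00) pad 0.00 (1.00) jaw-ins -0.00
65 expected 0.40 insert 0.43 (0.97) jaw 0.39 (0.97) pad 0.22 (0.99) jaw-ins -0.03
70 expected 0.80 insert 0.90 (0.96) jaw 0.65 (0.94) pad 0.58 (0.98) jaw-ins -0.25
75 expected 1.20 insert 1.33 (0.95) jaw 1.08 (0.92) pad 0.90 (0.98) jaw-ins -0.26
80 expected 1.60 insert 1.51 (0.92) jaw 1.36 (0.85) pad 0.93 (0.96) jaw-ins -0.15
85 expected 2.00 insert 1.44 (0.90) jaw 1.50 (0.76) pad 0.84 (0.95) jaw-ins 0.06
```

The insert stops moving at about psi = -0.77, which is contact with the back stop at about 1.77 rad. I'll turn 0.24 rad past that, release, and look from the same relative viewpoint as before to gauge the spring.

```bash
python3 - <<'E'
from h import *
x,y=.4313,.2374
for psi in(-.9,-.95,-1.01): arm.movep([x,y,.1295],down(psi)); print(psi,np.round(arm.read_wrist_torque(),3)[2],np.round(arm.read_ft_force(),1))
arm.pause(.3); arm.move_gripper(.42); arm.pause(.1); arm.line_to([x,y,.17],.08)
e=np.array([.035,1]); p=np.load("w3pose.npy")[:3]; p[:2]+=e*.0161; print(p)
arm.movep(p,down(-.035)); arm.pause(.3); o=look("w5")
a=load("w3"); print("w3",prof(a,-20,-15),prof(a,-9,9)); print("w5",prof(o,-20,-15),prof(o,-9,9)); print(arm.read_time())
q=p.copy(); q[:2]-=e*.031; arm.movep(q,down(-.033)); arm.pause(.3); o2=look("w6")   # as w2, for ring and knob marks
im=[cv2.imread(f"pics/{n}full.png") for n in("w3","w5","w2","w6")]
cr=lambda m,y0,x0,h,w:cv2.resize(m[y0:y0+h,x0:x0+w],(400,300),interpolation=cv2.INTER_CUBIC)
cv2.imwrite("pics/v7.png",np.vstack([np.hstack([cr(im[0],90,234,150,160)[:, :],cr(im[1],90,234,150,160)]),np.hstack([cr(im[2],200,250,120,160),cr(im[3],200,250,120,160)])]))
print(arm.read_time(),np.load("w6pose.npy")[:3])
E
```

```text
-0.9 0.053 [-0.5  0.   5.9]
-0.95 0.053 [ 0.7 -0.2  7.3]
-1.01 0.02 [-0.5  0.3  6.7]
[0.43599497 0.28687647 0.20896282]
w3 [(np.float64(-11.64), -11), (np.float64(-7.81), 16), (np.float64(-5.54), 35), (np.float64(0.2), -37), (np.float64(2.34), 7), (np.float64(5.09), 59), (np.float64(9.16), -17), (np.float64(11.83), 17), (np.float64(61.96), -46), (np.float64(66.73), -26), (np.float64(69.17), 12), (np.float64(83.36), 10), (np.float64(86.16), 12)] [(np.float64(-11.5), -21), (np.float64(-7.66), 22), (np.float64(-5.7), 59), (np.float64(0.3), -64), (np.float64(3.36), 32), (np.float64(4.75), 34), (np.float64(61.83), -9), (np.float64(66.81), -71), (np.float64(69.12), 24), (np.float64(75.3), 17), (np.float64(78.81), -9), (np.float64(82.62), 5), (np.float64(84.46), -8), (np.float64(86.25), 32)]
w5 [(np.float64(-25.6), 9), (np.float64(-18.3), 20), (np.float64(-15.07), -9), (np.float64(-12.22), 4), (np.float64(-7.63), -4), (np.float64(4.36), -12), (np.float64(8.3), 44), (np.float64(13.16), 14), (np.float64(17.44), -14), (np.float64(19.74), 13), (np.float64(70.18), -50), (np.float64(81.32), -4), (np.float64(85.93), 17)] [(np.float64(-22.86), 11), (np.float64(-16.06), -30), (np.float64(4.47), -20), (np.float64(8.24), 72), (np.float64(70.27), -52), (np.float64(72.02), 5), (np.float64(74.89), 11), (np.float64(76.64), 8), (np.float64(78.88), -5), (np.float64(82.58), 5), (np.float64(84.8), -11), (np.float64(86.59), 32)]
29.7667
30.3667 [0.43482377 0.25669653 0.20887014]
```

View pics/v7.png

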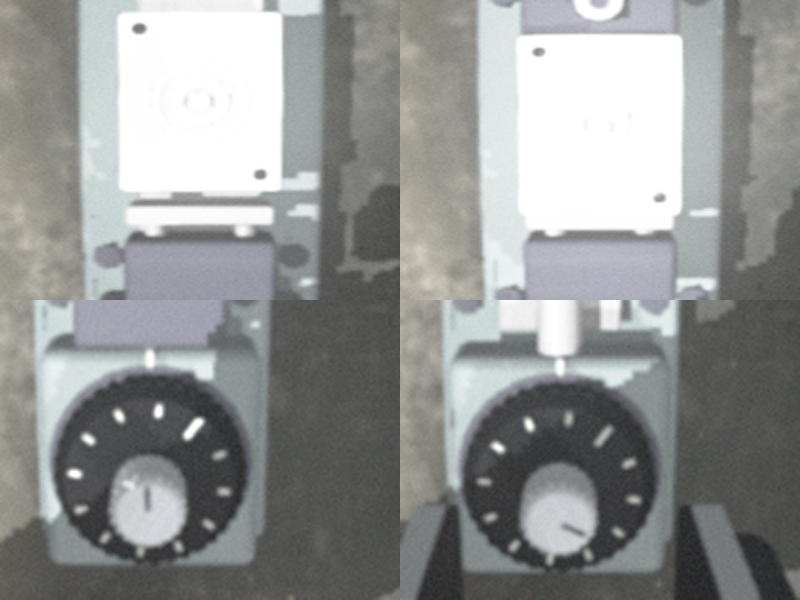

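The insert sits against the back stop. The pad-to-jaw gap shrank from 5.8 to 3.8 mm, or 2.0–2.2 mm, which is about 10–11 N. The ring's long mark hasn't moved: it sits at (+44,-40) px from the ring centre before and (+43,-39) px after. The knob's index line shows about 2.0 rad turned, and the gripper is clear. I'll hand it in.

```bash
python3 -c "
from station import ticket,arm
print(arm.read_time(),ticket.finish_job())"
```

```text
the job is handed in; nothing more can be done
30.3667 None
```

I handed the job in at 30.4 s: the largest insert is on the clamp bed against the back stop, held with about 10–11 N (estimated from pad compression in wrist-camera images), the ring has not moved, and the two smaller inserts were not touched.

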